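Load the battery tester and click its push-to-turn selector to test

ROBOT

A 7-joint arm with a two-finger parallel gripper is mounted at the origin on a cart in front of the work surface, level with it; the furniture and walls round the work are solid. World frame = base frame: x ahead of the robot, y to its left, z up, the work surface at z = 0. Lengths are in m, angles in rad, forces in N, time in s.
With the tool pointing down it reaches from about 0.4 to 0.875 m from the base axis. Payload 19.3 kg.
Tool frame: the origin (TCP) lies between the finger pads; the fingertips stand 17 mm ahead of it and the grasp point (between the pads) lies 2 mm behind it; x points along the fingers, y is the direction in which the jaws open and shut, and the axes are right-handed (so a half turn about x gives the same grasp; the last joint's range is limited). The gripper opens to 85 mm and grips with 20 to 120 N. Pads are 22 mm wide; open, the fingers measure 114 mm over their backs; the gripper's body (76 mm by 85 mm) begins 54 mm behind the grasp point. The pads swing forward as they close: fully open they stand 13 mm farther back than shut.
Start: joints at [-1.292, 0.521, -0.036, 1.599, 0.021, 1.021, -0.113], TCP at [0.214, 0.587, 0.248] pointing down, gripper open.
Joint ranges: [-2.91, 2.91], [-0.3, 2.13], [-1.5, 1.42], [0.17, 2.43], [-1.26, 4.41], [0.16, 1.93], [-2.52, 2.52]. Speed limits (rad/s): [1.89, 1.89, 2.39, 2.39, 3.01, 3.01, 3.01].

INTERFACE

Orientations are given as [roll, pitch, yaw] about the fixed x, y, z axes, in that order (R = Rz(yaw) Ry(pitch) Rx(roll)).
In Python, from workcell import bot gives the robot as it stands.
- The arm moves only by the shell command python3 -m creep 'ROWS' [FORCE]. ROWS is JSON, a list of rows, each an object of numbers: "wx", "wy", "wz": the turn, a rotation vector about the tool's x, y, z in degrees; "tx", "ty", "tz": the shift along the tool's x, y, z in m; "claw": the closure, from 0 (fully open) to 1 (shut). A call has 1 to 8 rows; each row is the pose to reach, as a shift and turn from the pose measured when the call began, along the tool's axes at that moment; what a row does not reach only later rows make up. A row lasts 1/10 s, in which the tool goes at most 50 mm and 8.59 degrees, less where a joint would pass 70% of its speed; a pose out of reach is approached as far as the arm can. A call with a gripper value outside its range is refused whole. The fingers move at their own pace and stop on an object; FORCE is the grip in N (left out, the last holds). Time passes only in rows, so rows that repeat a pose let the fingers close. It gives the time, the measured TCP pose, the force and the opening at its end, in the units of the state.
- bot.observe(): the state, without advancing time (a new reading comes with each control period).
- bot.grab_frame(name): name is "scene" or "top" or "wrist"; returns the picture (384x512x3 uint8, blue, green, red); there is no depth.
- bot.get_calibration(name): a dict with "fx", "fy", "cx", "cy" (pixels), "R" (3x3) and "t" (3): a world point X has camera coordinates R X + t. Camera axes: x right, y down, z forward; pixel columns grow to the right and rows downward; lengths in m; the calibration is good to about 2 mm. A picture is of the moment at which its call begins: read the wrist's pose just before it. get_calibration takes no time and is no camera call; for the wrist camera it gives the pose at the moment of the call.
- bot.job_done(): hands the job in, once; it reports no verdict.
The state is a dict: "clock": time; "qpos": joint angles; "qd": joint speeds; "joint_efforts": joint torques, N m; "position": TCP position; "tool_rot": TCP orientation; "force": force on the tool from outside, world axes, zero at the start; "moment": the same for the moment, N m; "grip_width": finger opening in m.
Only numpy, scipy, OpenCV 4.12 (cv2) and the standard library are available. Lean on these libraries where they do the work, as an engineer would, in place of code of your own. Each camera call takes 0.05 s, during which the arm holds its last target.

TASK

With the selector still pointing at the black mark, stand the 9 V block battery upright in the yellow-framed bay of the grey battery tester. Then push the black selector knob in and turn it clockwise to the yellow mark, let go so that it springs out and locks there, take the knob afresh, push it in again and turn it on to the green mark, and let go so that it locks there too. Leave the battery standing in the bay and the other things on the table where they are.

Things in the scene. Friction and masses are not known exactly. Their poses are not given: they have to be found in the camera images.
- tester: Grey bench battery tester fixed to the table: a box 130 x 220 x 53 mm (x, y, z). Origin: centre of its underside, on the table; z up, its top face is at z = 53 mm. The battery bay is in the +y half of the top, the selector in the -y half (axis at x = 0, y = -55 mm). Round the selector three marks lie on the top face 42 mm from the axis: black at +70 degrees from the tester's +x axis (toward +y), yellow straight along +x, green at -70 degrees.
- bay (a point): Centre of the mouth of the battery bay, level with the tester's top face: a rectangular pocket 26 mm (tester x) by 35 mm (tester y), 18 mm deep, with flat floor and a yellow frame drawn round it. The battery stands in it upright, terminals up, its 18 mm side along tester x, either way round, and then projects about 26 mm.
- battery_9v: 9 V block battery, black with a yellow band, 18 x 27 x 47 mm (its own x, y, z; solid up to 44 mm, terminals above), 46 g nominal. Stands upright on the table at the start; origin at the centre of its underside, z up.
- selector (a joint): Turn of the selector knob in rad, clockwise seen from above: 0 at the black mark (start), 1.222 (70 degrees) at the yellow mark (pointer along the tester's +x), 2.443 (140 degrees) at the green mark; hard stops just beyond 0 and 2.443. At each mark the knob is locked with about 0.04 rad of play while out. It turns easily (under 0.1 N m) once pushed in by 7 mm or more; let go within about 0.15 rad of a mark it springs out and centres itself there, let go elsewhere it stays in.
- selector_push (a joint): How far the knob is pushed in, straight down, in m: 0 out (locked), 0.0095 fully in. A spring resists with about 4.5 N at the start and 7.5 N fully in, and lifts the knob again when it is let go.
- selector_grip (a point): Point on the knob's axis 30 mm above the tester's top face when out (83 mm above the table), in the middle of the bar to grip; it goes down and turns with the knob, and its x axis points along the bar to the pointer end. The knob is a black bar 50 mm long, 14 mm wide, 25 mm tall, its top 42 mm above the tester's top face, upright on a round flange of 52 mm diameter whose upper side is 18 mm above the top face (all when out). A white line on the bar marks the pointer end.
- fuse_box: Small card box lying on the table, 38 x 58 x 18 mm, loose bystander; origin at the centre of its underside.
- terminal_block: White terminal block, 16 x 48 x 17 mm, loose bystander; origin at the centre of its underside.
- acrylic_stop: Clear acrylic plate 30 x 92 mm standing on a small foot, loose bystander that tips easily; origin at the centre of its underside, z up.

How it is judged:
On the way, in this order (a step that is already met when the one before it is completed fails the run):
1. the battery stands released in the bay while the selector still points at the black mark (horizontal distance between battery_9v and bay below 0.008 m and z of battery_9v in the frame of tester below 0.039 m and angle between battery_9v's own z axis and vertical below 0.2 rad and contact force between the fingers and battery_9v below 0.3 N and linear speed of battery_9v below 0.02 m/s and value of joint selector below 0.12 rad), for 0.2 s.
2. the selector is locked out at the yellow mark, let go (value of joint selector between 1.1 and 1.34 rad and value of joint selector_push below 0.002 m and contact force between the fingers and tester below 0.3 N), for 0.2 s.
At the end, for the whole second after the job is handed in: the selector is at the green mark (within 0.12 rad) and sprung out (less than 2 mm in); the battery stands upright (within 0.2 rad) at rest on the floor of the bay, within 8 mm of its centre and less than 4 mm above its floor (value of joint selector above 2.32 rad and value of joint selector_push below 0.002 m and horizontal distance between battery_9v and bay below 0.008 m and z of battery_9v in the frame of tester below 0.039 m and angle between battery_9v's own z axis and vertical below 0.2 rad and linear speed of battery_9v below 0.02 m/s); the robot touches nothing.
It fails at once if the fuse box, the terminal block or the acrylic plate is moved more than 40 mm (distance of any of fuse_box, terminal_block, acrylic_stop from where it was at the start of the episode above 0.04 m).
It fails at once if the acrylic plate is tipped over (angle between acrylic_stop's own z axis and vertical above 0.6 rad).
It also fails if it takes over 67 s, if anything falls off the work surface, if the arm or the gripper's body presses on something with over 40 N, if the wrist force passes 120 N, or if a joint passes its speed limit or range.

## Working session

There is one attempt and no reset: what is moved stays moved. The work goes in short steps, Python scripts to look and compute and a shell command to move; the robot and the scene stay as the last step left them, time stands still between calls to the robot, and variables do not carry over. Pictures are saved under pics/ and viewed, and the job is handed in when it is done.

```bash
ls; mkdir -p pics; python3 - <<'E'
from workcell import bot
import cv2
s=bot.observe(); print({k:(v if not hasattr(v,'__len__') else [round(float(x),4) for x in v]) for k,v in s.items()})
for n in ("scene","top","wrist"):
    c=bot.get_calibration(n); print(n,c)
    cv2.imwrite(f"pics/{n}0.png",bot.grab_frame(n))
E
```

```text
pics
{'clock': 0.0, 'qpos': [-1.2922, 0.522, -0.0363, 1.6, 0.0212, 1.0211, -0.1129], 'qd': [0.0013, -0.0012, -0.0009, 0.0007, -0.0002, 0.0015, -0.0001], 'joint_efforts': [0.0013, -92.7086, 1.9808, -36.9954, 0.0179, 0.0078, -0.0], 'position': [0.2135, 0.5871, 0.2477], 'tool_rot': [-1.4856, 1.5697, -1.8345], 'force': [0.4581, -0.6817, 0.2396], 'moment': [-0.0365, -0.0277, -0.012], 'grip_width': 0.08523895872642298}
scene {'fx': 357.8851093911517, 'fy': 357.8851093911517, 'cx': 253.70118108024218, 'cy': 192.3843408293118, 'R': array([[ 0.83996792, -0.54229972, -0.01910249],
       [-0.24022472, -0.34005732, -0.90920465],
       [ 0.48656548,  0.76829164, -0.41591104]]), 't': array([-0.50082607,  0.17771141,  0.7118665 ])}
top {'fx': 459.966318142233, 'fy': 459.966318142233, 'cx': 256.87433478253126, 'cy': 194.55154750074388, 'R': array([[ 0.02145941, -0.99972316, -0.00964908],
       [-0.99765408, -0.02078547, -0.06522494],
       [ 0.06500632,  0.01102613, -0.99782393]]), 't': array([-0.06747895,  0.55106355,  1.2791752 ])}
wrist {'fx': 277.12049816254336, 'fy': 277.12049816254336, 'cx': 258.0734566084688, 'cy': 191.6448932344297, 'R': array([[ 3.42914793e-01,  9.39366257e-01, -6.92291273e-04],
       [ 8.92988279e-01, -3.25755670e-01,  3.10572337e-01],
       [ 2.91515656e-01, -1.07118057e-01, -9.50549496e-01]]), 't': array([-0.62592081, -0.03993917,  0.379738  ])}
```

View pics/scene0.png

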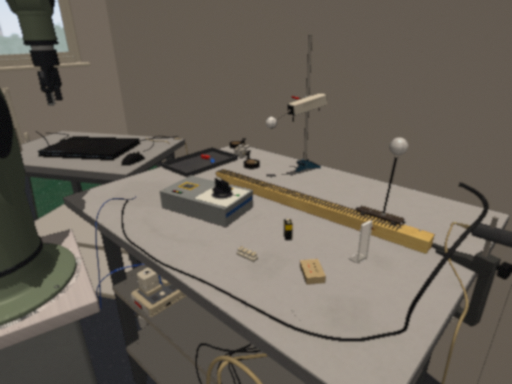

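View pics/top0.png

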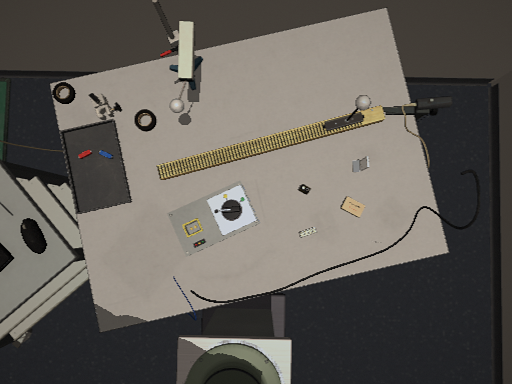

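View pics/wrist0.png

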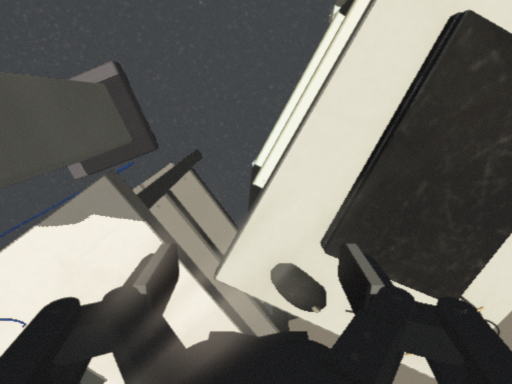

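The top view shows the tester (~215,217), bay (193,228), knob (231,210), battery (304,189), terminal block (308,231), fuse box (352,207) and acrylic plate (361,163). I'll zoom in for measurement.

```bash
python3 - <<'E'
import cv2
a=cv2.imread("pics/top0.png")[145:265,155:325]
cv2.imwrite("pics/topc.png",cv2.resize(a,None,fx=4.7,fy=4.7,interpolation=cv2.INTER_CUBIC))
a=cv2.imread("pics/scene0.png")[160:290,150:390]
cv2.imwrite("pics/scenec.png",cv2.resize(a,None,fx=3.3,fy=3.3,interpolation=cv2.INTER_CUBIC))
E
```

```text
(no output)
```

View pics/topc.png

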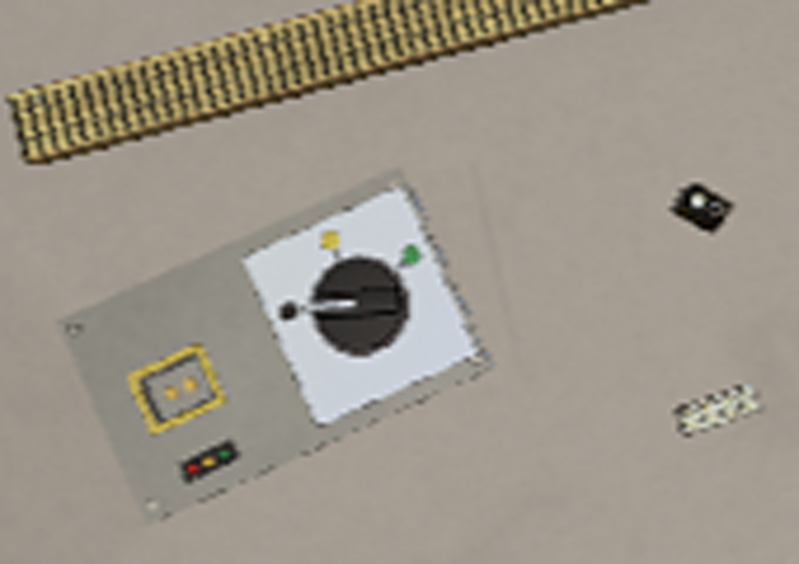

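View pics/scenec.png

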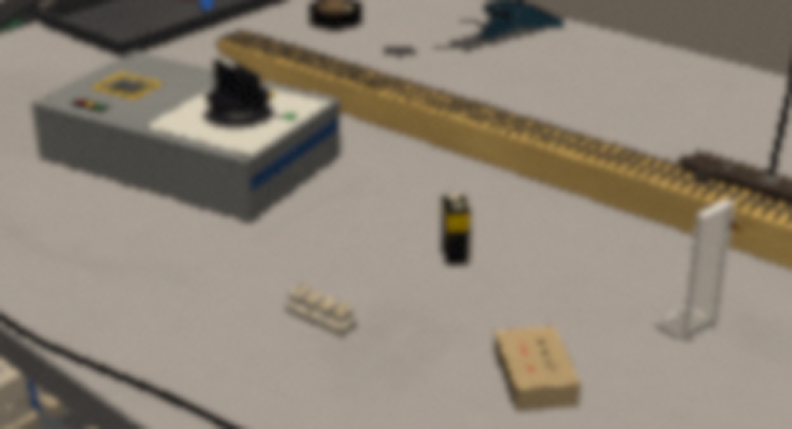

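```bash
cat > h.py <<'E'
import numpy as np,cv2
from workcell import bot
from scipy.spatial.transform import Rotation as Ro
def ray(cal,u,v,z):
    R=np.array(cal['R']);t=np.array(cal['t'])
    d=R.T@np.array([(u-cal['cx'])/cal['fx'],(v-cal['cy'])/cal['fy'],1]); c=-R.T@t
    return c+d*(z-c[2])/d[2]
def proj(cal,X):
    p=np.array(cal['R'])@X+cal['t']; return np.array([cal['fx']*p[0]/p[2]+cal['cx'],cal['fy']*p[1]/p[2]+cal['cy']])
def tool(s): return np.array(s['position']),Ro.from_euler('xyz',s['tool_rot']).as_matrix()
E
python3 - <<'E'
from h import *
c=bot.get_calibration("top")
f=lambda u,v,z: ray(c,(u+.5)/4.7-.5+155,(v+.5)/4.7-.5+145,z)
P={'black':(289,312),'yel':(330,240),'green':(411,255)}
for k,(u,v) in P.items(): print(k,f(u,v,.053).round(4))
cs=[f(*q,.053) for q in ((60,322),(150,522),(402,170),(492,365))]
for q in cs: print('corner',q.round(4))
print('ctr',np.mean(cs,0).round(4))
# yellow frame
im=cv2.imread("pics/top0.png"); h=cv2.cvtColor(im,cv2.COLOR_BGR2HSV)
m=cv2.inRange(h,(20,110,80),(35,255,255)); m2=np.zeros_like(m); m2[215:242,178:208]=m[215:242,178:208]
pts=cv2.findNonZero(m2); r=cv2.minAreaRect(pts); print(r)
print('bay',ray(c,*r[0],.053).round(4)); 
b=[ray(c,*p,.053) for p in cv2.boxPoints(r)]; print(np.round(b,4))
# battery
print('batt top quad')
q=[f(*p,.044) for p in ((672,207),(712,234),(733,208),(694,182))]
print(np.round(q,4),np.mean(q,0))
E
```

```text
black [0.5026 0.0545 0.053 ]
yel [0.5452 0.0317 0.053 ]
green [ 0.5374 -0.0158  0.053 ]
corner [0.494  0.1879 0.053 ]
corner [0.3793 0.1317 0.053 ]
corner [ 0.587  -0.0094  0.053 ]
corner [ 0.4744 -0.0644  0.053 ]
ctr [0.4837 0.0615 0.053 ]
((192.10003662109375, 227.2000274658203), (13.86362075805664, 16.994115829467773), 63.43495178222656)
bay [0.457  0.1189 0.053 ]
[[0.4629 0.1484 0.053 ]
 [0.4845 0.1074 0.053 ]
 [0.4511 0.0894 0.053 ]
 [0.4295 0.1304 0.053 ]]
batt top quad
[[ 0.5693 -0.1682  0.044 ]
 [ 0.5539 -0.1919  0.044 ]
 [ 0.5695 -0.204   0.044 ]
 [ 0.5843 -0.1809  0.044 ]] [ 0.569266   -0.18622818  0.044     ]
```

```bash
cat >> h.py <<'E'
def st():
    s=bot.observe(); p,R=tool(s); y=R[:,1]
    print('t%.2f'%s['clock'],'pos',p.round(4),'jaw yaw %.1f'%np.degrees(np.arctan2(y[1],y[0])),'down',R[:,0].round(3),'F',np.round(s['force'],1),'w %.4f'%s['grip_width'],'q',np.round(s['qpos'],2)); return s,p,R
def goto(x,y,z,yaw=None):
    """print shift in tool axes and turn wx (deg) for vertical tool with jaw yaw"""
    s,p,R=st(); d=R.T@(np.array([x,y,z])-p); print('txyz',d.round(4))
    if yaw is not None:
        for k in (0,180):
            a=np.radians(yaw+k); xx=np.array([0,0,-1.]);yy=np.array([np.cos(a),np.sin(a),0]);T=np.c_[xx,yy,np.cross(xx,yy)]
            print('w',np.degrees(Ro.from_matrix(R.T@T).as_rotvec()).round(1))
E
python3 - <<'E'
from h import *
goto(.569,-.186,.2,-36)
E
```

```text
t0.15 pos [0.2136 0.5871 0.2479] jaw yaw 70.0 down [-0.    -0.001 -1.   ] F [-0.   0.1 -0.1] w 0.0852 q [-1.29  0.52 -0.04  1.6   0.02  1.02 -0.11]
txyz [ 0.0484 -0.6051  0.5983]
w [106.   0.   0.]
w [-74.  -0.   0.]
```

```bash
python3 -m creep '[{"ty":-0.03,"tz":0.03,"wx":5.5},{"ty":-0.06,"tz":0.06,"wx":11},{"ty":-0.09,"tz":0.09,"wx":16.5},{"ty":-0.12,"tz":0.12,"wx":22},{"ty":-0.15,"tz":0.15,"wx":27.5},{"ty":-0.18,"tz":0.18,"wx":33},{"ty":-0.21,"tz":0.21,"wx":38.5},{"ty":-0.24,"tz":0.24,"wx":44}]'; python3 -c "
from h import *
goto(.569,-.186,.2,-36)"
```

```text
t0.15 pos [0.2136 0.5871 0.2479] jaw yaw 70.0 down [-0.    -0.001 -1.   ] F [-0.   0.1 -0.1] w 0.0852 q [-1.29  0.52 -0.04  1.6   0.02  1.02 -0.11]
txyz [ 0.0484 -0.6051  0.5983]
w [106.   0.   0.]
w [-74.  -0.   0.]$[0]: bad value
```

```bash
python3 -m creep '[{"wx":5.5,"wy":0,"wz":0,"tx":0,"ty":-0.03,"tz":0.03,"claw":0}]'; python3 -c "
from h import *
goto(.569,-.186,.2,-36)"
```

```text
clock: 0.25
position: [0.2287, 0.5513, 0.247]
tool_rot: [-2.841, 1.569, 3.002]
force: [-0.2, -0.6, -0.2]
grip_width: 0.0853
t0.25 pos [0.2287 0.5513 0.247 ] jaw yaw 64.8 down [-0.002  0.    -1.   ] F [-0.2 -0.6 -0.2] w 0.0853 q [-1.27  0.48 -0.01  1.68  0.01  0.99 -0.15]
txyz [ 0.0462 -0.5222  0.622 ]
w [ 1.008e+02 -1.000e-01  1.000e-01]
w [-79.2  -0.1  -0. ]
```

```bash
python3 -m creep '[{"wx":6,"wy":0,"wz":0,"tx":0,"ty":-0.028,"tz":0.034,"claw":0},{"wx":12,"wy":0,"wz":0,"tx":0,"ty":-0.056,"tz":0.068,"claw":0},{"wx":18,"wy":0,"wz":0,"tx":0,"ty":-0.084,"tz":0.1,"claw":0},{"wx":24,"wy":0,"wz":0,"tx":0,"ty":-0.112,"tz":0.134,"claw":0},{"wx":30,"wy":0,"wz":0,"tx":0,"ty":-0.14,"tz":0.167,"claw":0},{"wx":36,"wy":0,"wz":0,"tx":0,"ty":-0.168,"tz":0.2,"claw":0},{"wx":42,"wy":0,"wz":0,"tx":0,"ty":-0.196,"tz":0.234,"claw":0},{"wx":48,"wy":0,"wz":0,"tx":0,"ty":-0.224,"tz":0.267,"claw":0}]'; python3 -c "
from h import *
goto(.569,-.186,.2,-36)"
```

```text
clock: 1.05
position: [0.3753, 0.2333, 0.2468]
tool_rot: [-2.148, 1.569, 2.854]
force: [0.8, 0.5, 0.9]
grip_width: 0.0854
t1.05 pos [0.3753 0.2333 0.2468] jaw yaw 16.6 down [-0.002  0.001 -1.   ] F [0.8 0.5 0.9] w 0.0854 q [-0.92  0.24  0.27  2.07 -0.09  0.84 -0.31]
txyz [0.0462 0.0663 0.4571]
w [52.6 -0.   0.1]
w [-1.274e+02 -1.000e-01 -0.000e+00]
```

```bash
python3 -m creep '[{"wx":5,"wy":0,"wz":0,"tx":0,"ty":0.006,"tz":0.045,"claw":0},{"wx":11,"wy":0,"wz":0,"tx":0,"ty":0.012,"tz":0.09,"claw":0},{"wx":17,"wy":0,"wz":0,"tx":0,"ty":0.02,"tz":0.138,"claw":0},{"wx":23,"wy":0,"wz":0,"tx":0,"ty":0.027,"tz":0.185,"claw":0},{"wx":29,"wy":0,"wz":0,"tx":0,"ty":0.033,"tz":0.23,"claw":0},{"wx":35,"wy":0,"wz":0,"tx":0,"ty":0.04,"tz":0.275,"claw":0},{"wx":42,"wy":0,"wz":0,"tx":0.01,"ty":0.047,"tz":0.32,"claw":0},{"wx":48,"wy":0,"wz":0,"tx":0.02,"ty":0.053,"tz":0.365,"claw":0}]'; python3 -c "
from h import *
goto(.569,-.186,.2,-36)
c=bot.get_calibration('wrist');cv2.imwrite('pics/w1.png',bot.grab_frame('wrist'));print(c)"
```

```text
clock: 1.85
position: [0.5308, -0.1031, 0.2261]
tool_rot: [-1.562, 1.569, 2.598]
force: [0.4, 1.4, 0.1]
grip_width: 0.0854
t1.85 pos [ 0.5308 -0.1031  0.2261] jaw yaw -31.7 down [-0.001  0.001 -1.   ] F [0.4 1.4 0.1] w 0.0854 q [-0.32  0.47  0.56  1.87 -0.31  0.89 -0.17]
txyz [0.026  0.0761 0.0504]
w [4.3 0.  0.1]
w [-1.757e+02 -1.000e-01  0.000e+00]
{'fx': 277.12049816254336, 'fy': 277.12049816254336, 'cx': 258.0734566084688, 'cy': 191.6448932344297, 'R': array([[ 8.50255130e-01, -5.26370792e-01, -4.91832377e-05],
       [-5.00659001e-01, -8.08751304e-01,  3.08645254e-01],
       [-1.62501624e-01, -2.62402586e-01, -9.51177221e-01]]), 't': array([-0.50542262,  0.15068193,  0.41816913])}
```

View pics/w1.png

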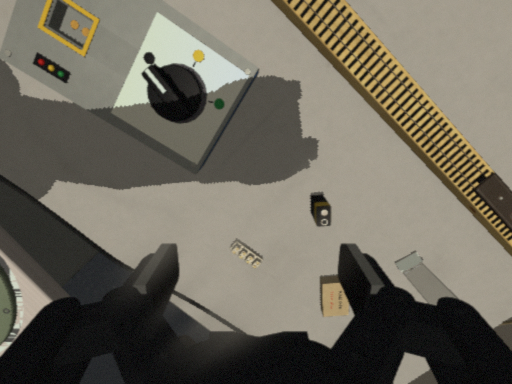

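The wrist view shows the bay (68,23), the marks at (150,58), (198,56), (219,103), and the battery top at about (322,214). I'll zoom in for sub-pixel points.

```bash
python3 - <<'E'
import cv2
a=cv2.imread("pics/w1.png")
cv2.imwrite("pics/w1a.png",cv2.resize(a[0:180,0:262],None,fx=3,fy=3,interpolation=cv2.INTER_CUBIC))
cv2.imwrite("pics/w1b.png",cv2.resize(a[180:240,290:350],None,fx=10,fy=10,interpolation=cv2.INTER_CUBIC))
E
```

```text
(no output)
```

View pics/w1a.png

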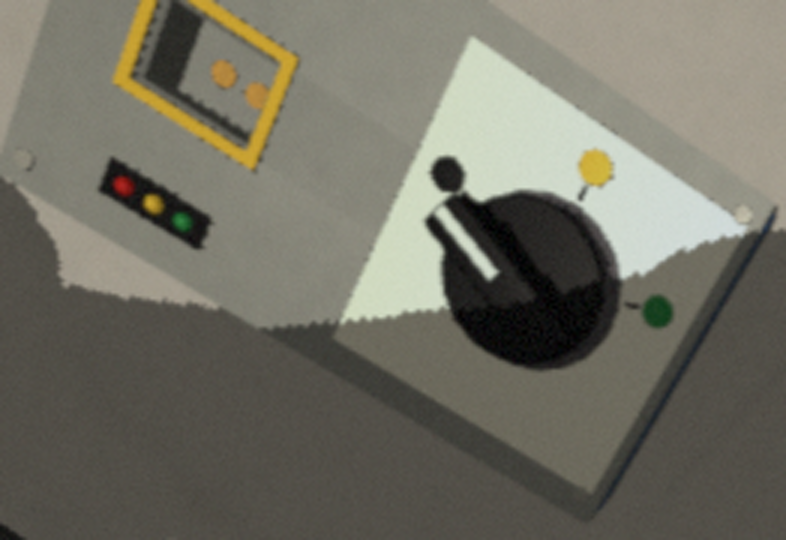

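View pics/w1b.png

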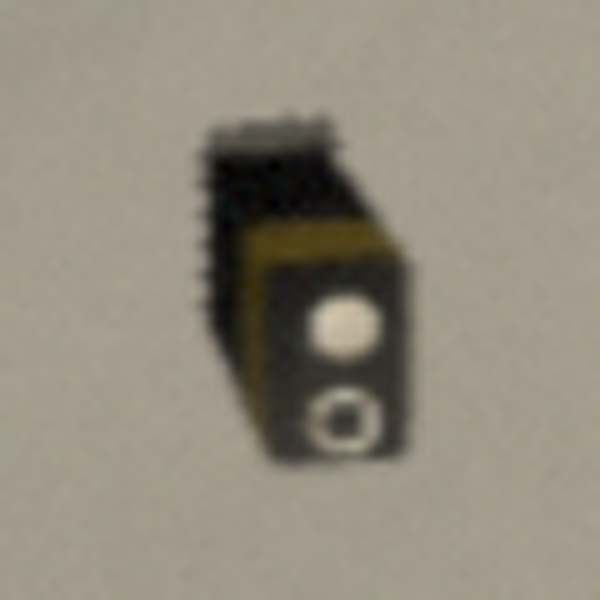

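```bash
cat > pose.py <<'E'
from h import *
def fit(A,B):
    A=np.array(A);B=np.array(B);a=A-A.mean(0);b=B-B.mean(0)
    th=np.arctan2((a[:,0]*b[:,1]-a[:,1]*b[:,0]).sum(),(a*b).sum());R=np.array([[np.cos(th),-np.sin(th)],[np.sin(th),np.cos(th)]])
    t=B.mean(0)-R@A.mean(0); return th,R,t,B-(A@R.T+t)
mk=lambda d:[.042*np.cos(np.radians(d)),-.055+.042*np.sin(np.radians(d))]
E
python3 - <<'E'
from pose import *
c=dict(fx=277.12049816254336,fy=277.12049816254336,cx=258.0734566084688,cy=191.6448932344297,R=np.array([[8.50255130e-01,-5.26370792e-01,-4.91832377e-05],[-5.00659001e-01,-8.08751304e-01,3.08645254e-01],[-1.62501624e-01,-2.62402586e-01,-9.51177221e-01]]),t=np.array([-0.50542262,0.15068193,0.41816913]))
f=lambda u,v,z:ray(c,(u+.5)/3-.5,(v+.5)/3-.5,z)[:2]
A=[mk(70),mk(0),mk(-70),(.065,-.11),(-.065,-.11)]
B=[f(448,174,.053),f(596,168,.053),f(658,311,.053),f(776,208,.053),f(592,520,.053)]
th,R,t,res=fit(A,B); print(np.degrees(th),t,(res*1000).round(1))
print('sel',R@[0,-.055]+t)
for p in ((115,82),(253,169),(298,60),(133,76),(247,148)): print(((f(*p,.053)-t)@R*1000).round(1))
g=lambda u,v,z:ray(c,(u+.5)/10-.5+290,(v+.5)/10-.5+180,z)[:2]
q=np.array([g(268,262,.044),g(408,250,.044),g(408,456,.044),g(273,462,.044)])
print(q.round(4),q.mean(0)); 
for i,j in ((0,1),(3,2),(0,3),(1,2)):
    d=q[j]-q[i]; print(np.linalg.norm(d),np.degrees(np.arctan2(d[1],d[0])))
# terminals at z .046
u=g(345,323,.047);v=g(344,420,.047);d=u-v;print('term mid',(u+v)/2,np.degrees(np.arctan2(d[1],d[0])))
# scene cam check
s=bot.get_calibration('scene');print(proj(s,np.r_[q.mean(0),.044]),proj(s,np.r_[q.mean(0),0]))
E
```

```text
25.805195060526117 [0.48453101 0.06384549] [[-0.2  0.4]
 [-0.2 -0. ]
 [-0.4  0.3]
 [-1.4 -1.5]
 [ 2.2  0.8]]
sel [0.50847321 0.01433013]
[-18.1  85.3]
[-18.3  39.2]
[18.7 38.8]
[-13.4  81.1]
[-13.5  43.1]
[[ 0.5701 -0.1705]
 [ 0.5849 -0.1779]
 [ 0.5727 -0.2017]
 [ 0.5584 -0.1938]] [ 0.57153493 -0.1859542 ]
0.016538569724184125 -26.49306592923732
0.016343926363082302 -28.96398864852534
0.02605562639600174 -116.7149042583816
0.02676186040158363 -117.15832004262458
term mid [ 0.57130443 -0.18629455] 61.89607242074444
[287.92154221 219.86720413] [287.53736796 236.1751282 ]
```

```bash
python3 -c "
from h import *
goto(.5713,-.186,.12,-28)"
```

```text
t1.90 pos [ 0.5317 -0.1098  0.2248] jaw yaw -32.4 down [-0.002 -0.003 -1.   ] F [-7.7 -6.8 -5.6] w 0.0853 q [-0.31  0.48  0.56  1.86 -0.32  0.89 -0.17]
txyz [0.105  0.0742 0.0428]
w [-4.4  0.2 -0. ]
w [175.6  -0.   -0.3]
```

```bash
python3 -m creep '[{"wx":-1,"wy":0,"wz":0,"tx":0.02,"ty":0.03,"tz":0.017,"claw":0},{"wx":-2,"wy":0,"wz":0,"tx":0.05,"ty":0.055,"tz":0.032,"claw":0},{"wx":-4.4,"wy":0,"wz":0,"tx":0.08,"ty":0.0742,"tz":0.0428,"claw":0},{"wx":-4.4,"wy":0,"wz":0,"tx":0.105,"ty":0.0742,"tz":0.0428,"claw":0},{"wx":-4.4,"wy":0,"wz":0,"tx":0.105,"ty":0.0742,"tz":0.0428,"claw":0},{"wx":-4.4,"wy":0,"wz":0,"tx":0.105,"ty":0.0742,"tz":0.0428,"claw":0}]'; python3 -c "
from h import *
goto(.5713,-.186,.041,-28)
c=bot.get_calibration('wrist');cv2.imwrite('pics/w2.png',bot.grab_frame('wrist'))
for z in (.044,.0): print(proj(c,np.array([.5713,-.186,z])))"
```

```text
clock: 2.5
position: [0.5712, -0.1858, 0.1204]
tool_rot: [-0.143, 1.567, -2.202]
force: [1.5, -0.4, 0.3]
grip_width: 0.0853
t2.50 pos [ 0.5712 -0.1858  0.1204] jaw yaw -28.0 down [-0.002 -0.003 -1.   ] F [ 1.5 -0.4  0.3] w 0.0853 q [-0.09  0.7   0.45  1.79 -0.41  0.76  0.09]
txyz [ 0.0794  0.0002 -0.0002]
w [0.  0.2 0. ]
w [-180.    -0.     0.3]
[258.28929871 210.03113922]
[258.21318053 192.32814546]
```

View pics/w2.png

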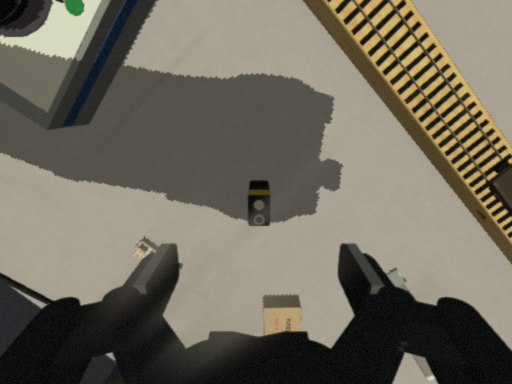

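The battery sits at (259,210), as predicted, and is square to the jaws. Descending and gripping.

```bash
python3 -m creep '[{"wx":0,"wy":0,"wz":0,"tx":0.03,"ty":0,"tz":0,"claw":0},{"wx":0,"wy":0.2,"wz":0,"tx":0.06,"ty":0,"tz":0,"claw":0},{"wx":0,"wy":0.2,"wz":0,"tx":0.079,"ty":0,"tz":0,"claw":0.3},{"wx":0,"wy":0.2,"wz":0,"tx":0.079,"ty":0,"tz":0,"claw":0.6},{"wx":0,"wy":0.2,"wz":0,"tx":0.079,"ty":0,"tz":0,"claw":1},{"wx":0,"wy":0.2,"wz":0,"tx":0.079,"ty":0,"tz":0,"claw":1},{"wx":0,"wy":0.2,"wz":0,"tx":0.079,"ty":0,"tz":0,"claw":1},{"wx":0,"wy":0.2,"wz":0,"tx":0.079,"ty":0,"tz":0,"claw":1}]' 40; python3 -c "
from h import *
st()
cv2.imwrite('pics/w3.png',bot.grab_frame('wrist'))"
```

```text
clock: 3.35
position: [0.5725, -0.186, 0.0438]
tool_rot: [1.965, 1.568, -0.093]
force: [-1.1, 1.0, 11.9]
grip_width: 0.0166
t3.35 pos [ 0.5725 -0.186   0.0438] jaw yaw -27.9 down [ 0.003 -0.    -1.   ] F [-1.1  1.  11.9] w 0.0166 q [-0.03  0.8   0.37  1.81 -0.47  0.61  0.14]
```

View pics/w3.png

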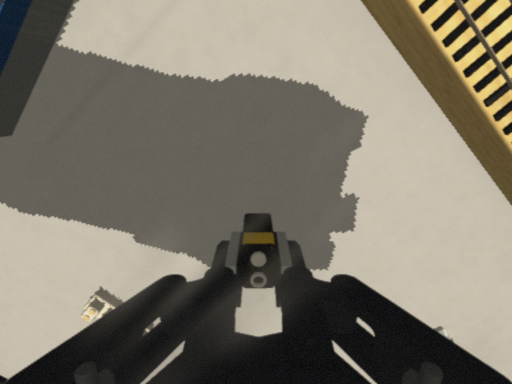

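```bash
python3 -m creep '[{"wx":0,"wy":0,"wz":0,"tx":-0.03,"ty":0,"tz":0,"claw":1},{"wx":0,"wy":0,"wz":0,"tx":-0.065,"ty":0,"tz":0,"claw":1},{"wx":0,"wy":0,"wz":0,"tx":-0.1,"ty":0,"tz":0,"claw":1},{"wx":0,"wy":0,"wz":0,"tx":-0.125,"ty":0,"tz":0,"claw":1},{"wx":0,"wy":0,"wz":0,"tx":-0.135,"ty":0,"tz":0,"claw":1}]'; python3 -c "
from h import *
goto(.4575,.1196,.175,25.8)
cv2.imwrite('pics/w4.png',bot.grab_frame('wrist'))"
```

```text
clock: 3.9
position: [0.573, -0.1863, 0.182]
tool_rot: [1.934, 1.564, -0.124]
force: [0.0, 0.3, -0.8]
grip_width: 0.0165
t3.90 pos [ 0.573  -0.1863  0.182 ] jaw yaw -27.9 down [ 0.007 -0.001 -1.   ] F [ 0.   0.3 -0.8] w 0.0165 q [-0.12  0.61  0.5   1.75 -0.37  0.87  0.06]
txyz [ 0.0059 -0.2454 -0.2161]
w [-53.7   0.   -0.4]
w [ 1.263e+02 -5.000e-01 -1.000e-01]
```

View pics/w4.png

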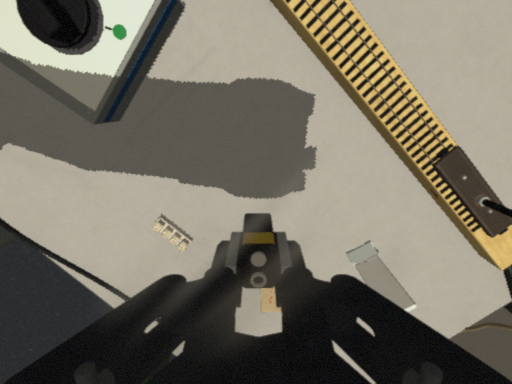

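The battery is held straight, at (258,260). Carrying it over to the bay.

```bash
python3 -m creep '[{"wx":-6,"wy":0,"wz":0,"tx":0,"ty":-0.028,"tz":-0.025,"claw":1},{"wx":-12,"wy":0,"wz":0,"tx":0,"ty":-0.056,"tz":-0.05,"claw":1},{"wx":-18,"wy":0,"wz":0,"tx":0,"ty":-0.084,"tz":-0.074,"claw":1},{"wx":-24,"wy":0,"wz":0,"tx":0,"ty":-0.112,"tz":-0.099,"claw":1},{"wx":-30,"wy":0,"wz":0,"tx":0,"ty":-0.14,"tz":-0.123,"claw":1},{"wx":-36,"wy":0,"wz":-0.2,"tx":0,"ty":-0.168,"tz":-0.148,"claw":1},{"wx":-42,"wy":0,"wz":-0.4,"tx":0.003,"ty":-0.196,"tz":-0.173,"claw":1},{"wx":-48,"wy":0,"wz":-0.4,"tx":0.005,"ty":-0.222,"tz":-0.196,"claw":1}]'; python3 -c "
from h import *
goto(.4575,.1196,.135,25.8)"
```

```text
clock: 4.75
position: [0.4678, 0.0925, 0.1754]
tool_rot: [-1.117, 1.57, -2.333]
force: [0.6, 1.3, -0.5]
grip_width: 0.0168
t4.75 pos [0.4678 0.0925 0.1754] jaw yaw 20.3 down [-0. -0. -1.] F [ 0.6  1.3 -0.5] w 0.0168 q [-0.54  0.41  0.28  2.06 -0.17  0.69  0.21]
txyz [ 0.0404 -0.0002 -0.029 ]
w [-5.5  0.   0. ]
w [174.5   0.   -0. ]
```

```bash
python3 -m creep '[{"wx":-3,"wy":0,"wz":0,"tx":0,"ty":0,"tz":-0.018,"claw":1},{"wx":-5.5,"wy":0,"wz":0,"tx":0.01,"ty":0,"tz":-0.029,"claw":1},{"wx":-5.5,"wy":0,"wz":0,"tx":0.03,"ty":0,"tz":-0.029,"claw":1},{"wx":-5.5,"wy":0,"wz":0,"tx":0.044,"ty":0,"tz":-0.029,"claw":1},{"wx":-5.5,"wy":0,"wz":0,"tx":0.044,"ty":0,"tz":-0.029,"claw":1},{"wx":-5.5,"wy":0,"wz":0,"tx":0.044,"ty":0,"tz":-0.029,"claw":1}]'; python3 -c "
from h import *
goto(.4575,.1196,.081,25.8)
cv2.imwrite('pics/w5.png',bot.grab_frame('wrist'));cv2.imwrite('pics/t5.png',cv2.resize(bot.grab_frame('top')[180:260,160:270],None,fx=7,fy=7,interpolation=cv2.INTER_CUBIC));cv2.imwrite('pics/s5.png',cv2.resize(bot.grab_frame('scene')[140:230,140:270],None,fx=6,fy=6,interpolation=cv2.INTER_CUBIC))"
```

```text
clock: 5.35
position: [0.4578, 0.1188, 0.1312]
tool_rot: [-1.198, 1.569, -2.32]
force: [0.2, -0.1, -0.5]
grip_width: 0.0165
t5.35 pos [0.4578 0.1188 0.1312] jaw yaw 25.8 down [-0.001 -0.001 -1.   ] F [ 0.2 -0.1 -0.5] w 0.0165 q [-0.55  0.48  0.22  2.1  -0.19  0.58  0.25]
txyz [ 0.0502  0.0002 -0.0009]
w [-0.   0.   0.1]
w [ 1.8e+02  1.0e-01 -0.0e+00]
```

View pics/w5.png

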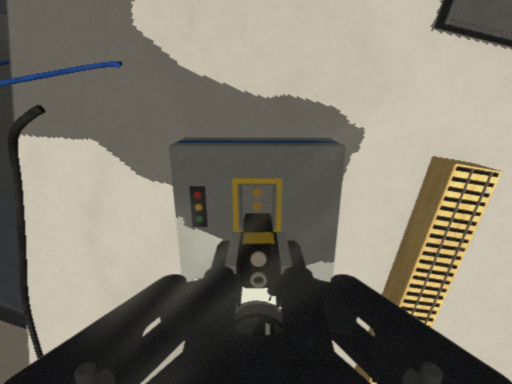

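View pics/s5.png

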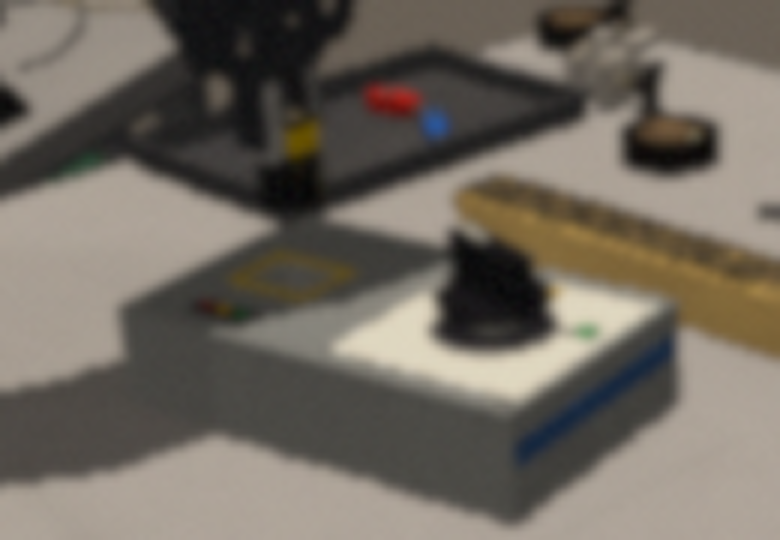

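Alignment looks good: frame centred at u≈257, battery at 258. Inserting.

```bash
python3 -m creep '[{"wx":0,"wy":0,"wz":0.1,"tx":0.015,"ty":0,"tz":-0.001,"claw":1},{"wx":0,"wy":0,"wz":0.1,"tx":0.025,"ty":0,"tz":-0.001,"claw":1},{"wx":0,"wy":0,"wz":0.1,"tx":0.034,"ty":0,"tz":-0.001,"claw":1},{"wx":0,"wy":0,"wz":0.1,"tx":0.04,"ty":0,"tz":-0.001,"claw":1},{"wx":0,"wy":0,"wz":0.1,"tx":0.045,"ty":0,"tz":-0.001,"claw":1},{"wx":0,"wy":0,"wz":0.1,"tx":0.049,"ty":0,"tz":-0.001,"claw":1},{"wx":0,"wy":0,"wz":0.1,"tx":0.051,"ty":0,"tz":-0.001,"claw":1},{"wx":0,"wy":0,"wz":0.1,"tx":0.051,"ty":0,"tz":-0.001,"claw":1}]'; python3 -c "
from h import *
st()
cv2.imwrite('pics/w6.png',bot.grab_frame('wrist'))"
```

```text
clock: 6.3
position: [0.4577, 0.1203, 0.0808]
tool_rot: [1.419, 1.569, 0.298]
force: [-0.5, 0.5, -0.3]
grip_width: 0.0166
t6.30 pos [0.4577 0.1203 0.0808] jaw yaw 25.8 down [ 0.002  0.001 -1.   ] F [-0.5  0.5 -0.3] w 0.0166 q [-0.52  0.57  0.18  2.13 -0.22  0.46  0.28]
```

View pics/w6.png

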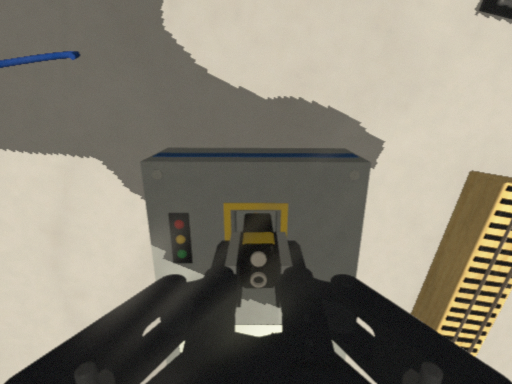

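```bash
python3 -m creep '[{"wx":0,"wy":0.1,"wz":0,"tx":0.001,"ty":0,"tz":0,"claw":1},{"wx":0,"wy":0.1,"wz":0,"tx":0.002,"ty":0,"tz":0,"claw":1},{"wx":0,"wy":0.1,"wz":0,"tx":0.003,"ty":0,"tz":0,"claw":1},{"wx":0,"wy":0.1,"wz":0,"tx":0.003,"ty":0,"tz":0,"claw":1}]'
```

```text
clock: 6.75
position: [0.4579, 0.1203, 0.0787]
tool_rot: [2.111, 1.567, 0.99]
force: [-4.7, -1.2, 21.3]
grip_width: 0.0166
```

On the floor: 21 N, base at about 35 mm. Releasing.

```bash
python3 -m creep '[{"wx":0,"wy":0,"wz":0,"tx":-0.0005,"ty":0,"tz":0,"claw":1},{"wx":0,"wy":0,"wz":0,"tx":-0.001,"ty":0,"tz":0,"claw":0.8},{"wx":0,"wy":0,"wz":0,"tx":-0.001,"ty":0,"tz":0,"claw":0.7},{"wx":0,"wy":0,"wz":0,"tx":-0.001,"ty":0,"tz":0,"claw":0.6},{"wx":0,"wy":0,"wz":0,"tx":-0.001,"ty":0,"tz":0,"claw":0.5},{"wx":0,"wy":0,"wz":0,"tx":-0.02,"ty":0,"tz":0,"claw":0.5},{"wx":0,"wy":0,"wz":0,"tx":-0.05,"ty":0,"tz":0,"claw":0.5},{"wx":0,"wy":0,"wz":0,"tx":-0.085,"ty":0,"tz":0,"claw":0.5}]';  python3 -c "
from h import *
goto(.5085,.0143,.18,5.8)
c=bot.get_calibration('wrist');im=bot.grab_frame('wrist');np.save('c7.npy',c,allow_pickle=True)
cv2.imwrite('pics/w7.png',im)"
```

```text
clock: 7.55
position: [0.4572, 0.1198, 0.1641]
tool_rot: [2.649, 1.569, 1.528]
force: [-0.2, 0.5, 0.9]
grip_width: 0.0428
t7.55 pos [0.4572 0.1198 0.1641] jaw yaw 25.8 down [ 0.     0.002 -1.   ] F [-0.2  0.5  0.9] w 0.0428 q [-0.57  0.42  0.25  2.08 -0.17  0.66  0.23]
txyz [-0.0161  0.0004  0.1173]
w [20.  -0.1 -0. ]
w [-1.6e+02  0.0e+00 -1.0e-01]
```

View pics/w7.png

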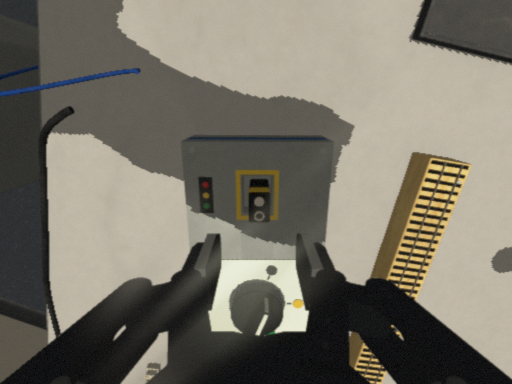

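```bash
python3 -c "
import cv2
cv2.imwrite('pics/w7c.png',cv2.resize(cv2.imread('pics/w7.png')[150:350,170:350],None,fx=3,fy=3,interpolation=cv2.INTER_CUBIC))"
```

```text
(no output)
```

View pics/w7c.png

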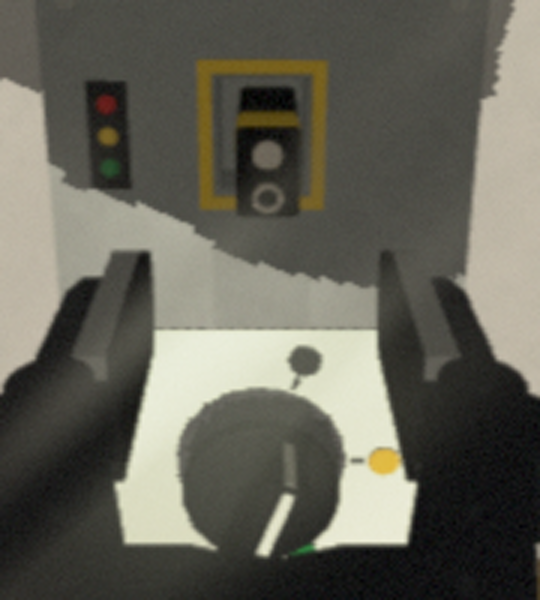

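```bash
python3 - <<'E'
from pose import *
c=np.load('c7.npy',allow_pickle=True).item()
f=lambda u,v,z:ray(c,(u+.5)/3-.5+170,(v+.5)/3-.5+150,z)[:2]
th,R,t,res=fit([mk(70),mk(0)],[f(305,361,.053),f(384,461,.053)]);print(np.degrees(th),t,R@[0,-.055]+t)
th=np.radians(25.8);R=np.array([[np.cos(th),-np.sin(th)],[np.sin(th),np.cos(th)]]);t=np.array([.4845,.0638])
w=lambda p:((p-t)@R*1000).round(1)
print('terms',w(f(267,155,.082)),w(f(267,198,.082)))
print('frame corners',[w(f(*p,.053)) for p in((197,61),(328,61),(326,209),(200,209))])
E
```

```text
25.574231571424807 [0.48446825 0.06359547] [0.50821065 0.013984  ]
terms [ 1.5 67. ] [ 1.5 54.7]
frame corners [array([-18.7,  85.7]), array([19.5, 85.6]), array([19.9, 38.7]), array([-19.1,  38.8])]
```

Battery is about 1.5 mm from the bay centre and upright. Now moving to the knob.

```bash
python3 -m creep '[{"wx":4,"wy":0,"wz":0,"tx":0,"ty":0,"tz":0.03,"claw":0.5},{"wx":9,"wy":0,"wz":0,"tx":0,"ty":0,"tz":0.06,"claw":0.5},{"wx":14,"wy":0,"wz":0,"tx":0,"ty":0,"tz":0.09,"claw":0.5},{"wx":20,"wy":0,"wz":0,"tx":0.0,"ty":0,"tz":0.1173,"claw":0.5},{"wx":20,"wy":0,"wz":0,"tx":0.0,"ty":0,"tz":0.1173,"claw":0.5},{"wx":20,"wy":0,"wz":0,"tx":0,"ty":0,"tz":0.1173,"claw":0.5}]';  python3 -c "
from h import *
goto(.5084,.0142,.095,5.8)
c=bot.get_calibration('wrist');im=bot.grab_frame('wrist');print(proj(c,np.array([.5084,.0142,.095])))
cv2.imwrite('pics/w8.png',im)"
```

```text
clock: 8.2
position: [0.51, 0.0144, 0.1687]
tool_rot: [2.149, 1.564, 0.679]
force: [-0.1, 0.0, 0.5]
grip_width: 0.0424
t8.20 pos [0.51   0.0144 0.1687] jaw yaw 5.7 down [ 0.005  0.004 -1.   ] F [-0.1  0.   0.5] w 0.0424 q [-0.4   0.47  0.34  1.99 -0.24  0.71  0.19]
txyz [ 0.0737 -0.0021  0.0003]
w [-0.1 -0.2 -0.3]
w [179.9  -0.5   0.3]
[254.31867316 211.46608019]
```

View pics/w8.png

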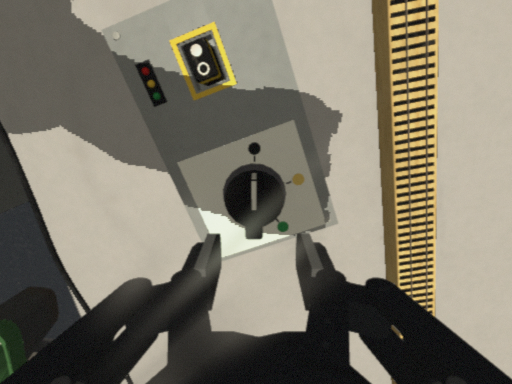

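The bar at u≈254 lies parallel to the jaws, and the battery stands in its frame at (203,60). Descending and gripping the knob.

```bash
python3 -m creep '[{"wx":0,"wy":-0.2,"wz":-0.3,"tx":0.02,"ty":-0.002,"tz":0,"claw":0.5},{"wx":0,"wy":-0.2,"wz":-0.3,"tx":0.045,"ty":-0.002,"tz":0,"claw":0.5},{"wx":0,"wy":-0.2,"wz":-0.3,"tx":0.065,"ty":-0.002,"tz":0,"claw":0.5},{"wx":0,"wy":-0.2,"wz":-0.3,"tx":0.074,"ty":-0.002,"tz":0,"claw":0.5},{"wx":0,"wy":-0.2,"wz":-0.3,"tx":0.074,"ty":-0.002,"tz":0,"claw":1},{"wx":0,"wy":-0.2,"wz":-0.3,"tx":0.074,"ty":-0.002,"tz":0,"claw":1},{"wx":0,"wy":-0.2,"wz":-0.3,"tx":0.074,"ty":-0.002,"tz":0,"claw":1},{"wx":0,"wy":-0.2,"wz":-0.3,"tx":0.074,"ty":-0.002,"tz":0,"claw":1}]' 40;  python3 -c "
from h import *
goto(.5084,.0142,.0855,5.8)"
```

```text
clock: 9.05
position: [0.5075, 0.0153, 0.0955]
tool_rot: [-2.768, 1.57, 2.047]
force: [-5.8, 0.3, 3.3]
grip_width: 0.0125
t9.05 pos [0.5075 0.0153 0.0955] jaw yaw 5.8 down [-0.001  0.001 -1.   ] F [-5.8  0.3  3.3] w 0.0125 q [-0.35  0.59  0.28  2.04 -0.3   0.55  0.24]
txyz [0.01   0.0008 0.0012]
w [ 0.  -0.1  0. ]
w [-1.8e+02 -0.0e+00 -1.0e-01]
```

```bash
python3 -m creep '[{"wx":0,"wy":0,"wz":0,"tx":0.004,"ty":0,"tz":0.0005,"claw":1},{"wx":0,"wy":0,"wz":0,"tx":0.008,"ty":0,"tz":0.0005,"claw":1},{"wx":0,"wy":0,"wz":0,"tx":0.0095,"ty":0,"tz":0.0005,"claw":1},{"wx":0,"wy":0,"wz":0,"tx":0.0095,"ty":0,"tz":0.0005,"claw":1}]' 60;  python3 -c "
from h import *
st()"
```

```text
clock: 9.45
position: [0.5075, 0.0153, 0.087]
tool_rot: [-3.04, 1.569, 1.775]
force: [-5.1, 2.4, 7.8]
grip_width: 0.0127
t9.45 pos [0.5075 0.0153 0.087 ] jaw yaw 5.9 down [-0.     0.002 -1.   ] F [-5.1  2.4  7.8] w 0.0127 q [-0.35  0.61  0.27  2.04 -0.31  0.53  0.25]
```

```bash
python3 -m creep '[{"wx":3,"wy":0,"wz":0,"tx":0.0015,"ty":0,"tz":0,"claw":1},{"wx":7,"wy":0,"wz":0,"tx":0.0015,"ty":0,"tz":0,"claw":1},{"wx":12,"wy":0,"wz":0,"tx":0.0015,"ty":0,"tz":0,"claw":1},{"wx":12,"wy":0,"wz":0,"tx":0.0015,"ty":0,"tz":0,"claw":1}]';  python3 -c "
from h import *
s,p,R=st();print(np.round(s['moment'],2))"
```

```text
clock: 9.85
position: [0.5078, 0.0153, 0.0868]
tool_rot: [2.84, 1.569, 1.159]
force: [-2.5, -2.0, 7.1]
grip_width: 0.0124
t9.85 pos [0.5078 0.0153 0.0868] jaw yaw -6.3 down [ 0.001  0.002 -1.   ] F [-2.5 -2.   7.1] w 0.0124 q [-0.39  0.62  0.33  2.04 -0.38  0.54  0.1 ]
[-0.39  0.63 -0.04]
```

```bash
python3 -m creep '[{"wx":6,"wy":0,"wz":0,"tx":0.001,"ty":0,"tz":0,"claw":1},{"wx":13,"wy":0,"wz":0,"tx":0.001,"ty":0,"tz":0,"claw":1},{"wx":20,"wy":0,"wz":0,"tx":0.001,"ty":0,"tz":0,"claw":1},{"wx":27,"wy":0,"wz":0,"tx":0.001,"ty":0,"tz":0,"claw":1},{"wx":34,"wy":0,"wz":0,"tx":0.001,"ty":0,"tz":0,"claw":1},{"wx":41,"wy":0,"wz":0,"tx":0.001,"ty":0,"tz":0,"claw":1},{"wx":48,"wy":0,"wz":0,"tx":0.001,"ty":0,"tz":0,"claw":1},{"wx":54,"wy":0,"wz":0,"tx":0.001,"ty":0,"tz":0,"claw":1}]';  python3 -c "
from h import *
s,p,R=st();print(np.round(s['moment'],2));cv2.imwrite('pics/w9.png',bot.grab_frame('wrist'))
goto(.5078,.0153,.086,-64)"
```

```text
clock: 10.65
position: [0.509, 0.0143, 0.0874]
tool_rot: [2.907, 1.566, 0.278]
force: [-0.1, -9.0, 6.5]
grip_width: 0.0124
t10.65 pos [0.509  0.0143 0.0874] jaw yaw -60.6 down [ 0.004  0.001 -1.   ] F [-0.1 -9.   6.5] w 0.0124 q [-0.56  0.68  0.58  2.05 -0.66  0.6  -0.58]
[-2.53 -0.13  0.05]
t10.70 pos [0.5089 0.0142 0.0872] jaw yaw -61.0 down [ 0.004  0.001 -1.   ] F [ 0.4 -9.4  6.6] w 0.0125 q [-0.56  0.68  0.58  2.05 -0.66  0.6  -0.58]
txyz [ 0.0012 -0.0015  0.0005]
w [ 3.  -0.2 -0.1]
w [-1.77e+02  1.00e-01 -4.00e-01]
```

View pics/w9.png

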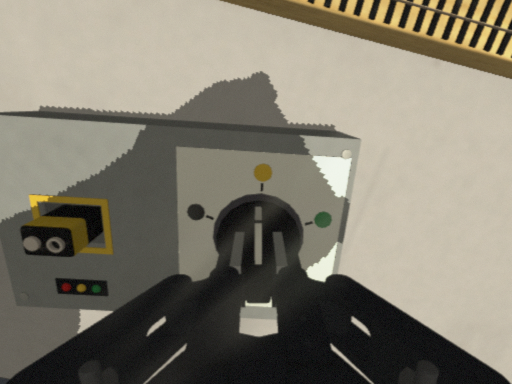

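```bash
python3 -m creep '[{"wx":3,"wy":-0.2,"wz":0,"tx":0.0005,"ty":0.001,"tz":0,"claw":1},{"wx":3.2,"wy":-0.2,"wz":0,"tx":0.0005,"ty":0.001,"tz":0,"claw":1},{"wx":3.2,"wy":-0.2,"wz":0,"tx":0.0005,"ty":0.001,"tz":0,"claw":1}]';  python3 -c "
from h import *
s,p,R=st();print(np.round(s['moment'],2))"
```

```text
clock: 11.0
position: [0.5092, 0.0138, 0.0878]
tool_rot: [-3.06, 1.569, 0.532]
force: [-5.2, -0.0, 6.5]
grip_width: 0.0124
t11.00 pos [0.5092 0.0138 0.0878] jaw yaw -64.2 down [ 0.001  0.001 -1.   ] F [-5.2 -0.   6.5] w 0.0124 q [-0.57  0.69  0.6   2.05 -0.68  0.61 -0.62]
[-0.23  1.16 -0.07]
```

```bash
python3 -m creep '[{"wx":0,"wy":0,"wz":0,"tx":0,"ty":0,"tz":0,"claw":0.5},{"wx":0,"wy":0,"wz":0,"tx":0,"ty":0,"tz":0,"claw":0.5},{"wx":0,"wy":0,"wz":0,"tx":-0.01,"ty":0,"tz":0,"claw":0.5},{"wx":0,"wy":0,"wz":0,"tx":-0.035,"ty":0,"tz":0,"claw":0.5},{"wx":0,"wy":0,"wz":0,"tx":-0.07,"ty":0,"tz":0,"claw":0.5},{"wx":0,"wy":0,"wz":0,"tx":-0.08,"ty":0,"tz":0,"claw":0.5},{"wx":0,"wy":0,"wz":0,"tx":-0.08,"ty":0,"tz":0,"claw":0.5}]';  python3 -c "
from h import *
s,p,R=st();c=bot.get_calibration('wrist');np.save('c10.npy',c,allow_pickle=True);cv2.imwrite('pics/w10.png',bot.grab_frame('wrist'))
for z in (.095,.0855):print(proj(c,np.array([.5084,.0142,z])))
cv2.imwrite('pics/s10.png',cv2.resize(bot.grab_frame('scene')[140:230,140:270],None,fx=6,fy=6,interpolation=cv2.INTER_CUBIC))"
```

```text
clock: 11.7
position: [0.5099, 0.0141, 0.1695]
tool_rot: [3.081, 1.566, 0.39]
force: [0.3, 0.9, -0.6]
grip_width: 0.0431
t11.70 pos [0.5099 0.0141 0.1695] jaw yaw -64.2 down [ 0.004  0.002 -1.   ] F [ 0.3  0.9 -0.6] w 0.0431 q [-0.68  0.57  0.74  2.   -0.55  0.77 -0.72]
[258.18692265 212.9198927 ]
[258.16984423 208.49384119]
```

View pics/w10.png

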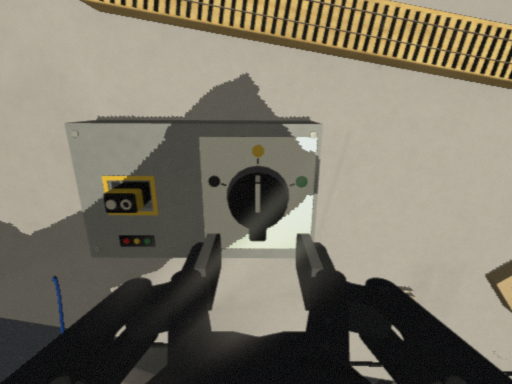

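View pics/s10.png

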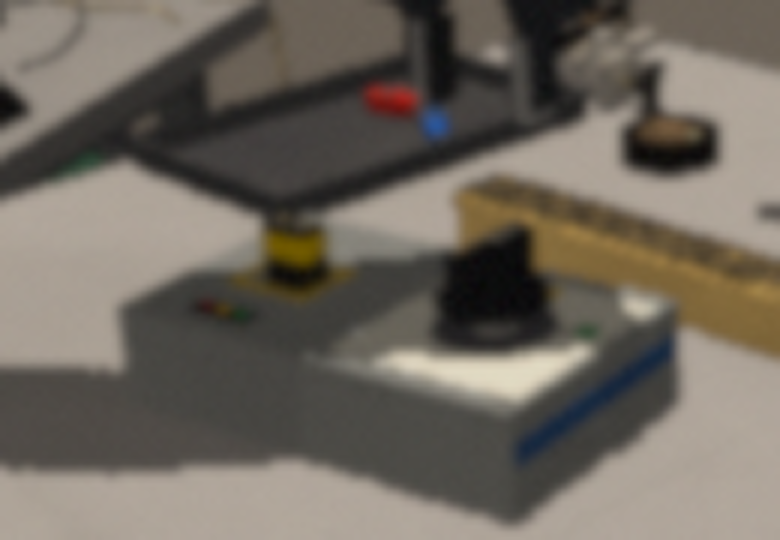

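The pointer line (257,195) is at the yellow mark (258,150), the knob has sprung out and the battery still stands. Gripping again.

```bash
python3 -c "
from h import *
goto(.5085,.0142,.0955,-64.2)"
```

```text
t11.80 pos [0.509  0.0141 0.1676] jaw yaw -64.2 down [ 0.001  0.001 -1.   ] F [-0.3 -0.5 -0.6] w 0.0427 q [-0.67  0.57  0.74  2.01 -0.55  0.77 -0.72]
txyz [ 0.0721 -0.0003  0.0005]
w [ 0.  -0.1  0. ]
w [-1.8e+02 -0.0e+00 -1.0e-01]
```

```bash
python3 -m creep '[{"wx":0,"wy":0,"wz":0,"tx":0.02,"ty":0,"tz":0.0005,"claw":0.5},{"wx":0,"wy":0,"wz":0,"tx":0.045,"ty":0,"tz":0.0005,"claw":0.5},{"wx":0,"wy":0,"wz":0,"tx":0.065,"ty":0,"tz":0.0005,"claw":0.5},{"wx":0,"wy":0,"wz":0,"tx":0.0725,"ty":0,"tz":0.0005,"claw":0.5},{"wx":0,"wy":0,"wz":0,"tx":0.0725,"ty":0,"tz":0.0005,"claw":1},{"wx":0,"wy":0,"wz":0,"tx":0.0725,"ty":0,"tz":0.0005,"claw":1},{"wx":0,"wy":0,"wz":0,"tx":0.0725,"ty":0,"tz":0.0005,"claw":1},{"wx":0,"wy":0,"wz":0,"tx":0.0725,"ty":0,"tz":0.0005,"claw":1}]' 60;  python3 -c "
from h import *
goto(.5085,.0142,.0865,-64.2)"
```

```text
clock: 12.6
position: [0.5087, 0.014, 0.0956]
tool_rot: [-2.982, 1.569, 0.61]
force: [-2.2, -1.2, 3.8]
grip_width: 0.0123
t12.60 pos [0.5087 0.014  0.0956] jaw yaw -64.2 down [ 0.002  0.001 -1.   ] F [-2.2 -1.2  3.8] w 0.0123 q [-0.58  0.67  0.62  2.05 -0.67  0.62 -0.63]
txyz [ 0.0091 -0.0003  0.0001]
w [ 0.  -0.1  0. ]
w [-180.    -0.    -0.2]
```

```bash
python3 -m creep '[{"wx":0,"wy":0,"wz":0,"tx":0.004,"ty":0,"tz":0,"claw":1},{"wx":0,"wy":0,"wz":0,"tx":0.008,"ty":0,"tz":0,"claw":1},{"wx":0,"wy":0,"wz":0,"tx":0.01,"ty":0,"tz":0,"claw":1},{"wx":0,"wy":0,"wz":0,"tx":0.01,"ty":0,"tz":0,"claw":1}]';  python3 -c "
from h import *
st()"
```

```text
clock: 13.0
position: [0.5088, 0.0139, 0.0861]
tool_rot: [-2.929, 1.568, 0.663]
force: [-4.0, -0.4, 8.1]
grip_width: 0.012
t13.00 pos [0.5088 0.0139 0.0861] jaw yaw -64.2 down [ 0.002  0.002 -1.   ] F [-4.  -0.4  8.1] w 0.0120 q [-0.57  0.69  0.6   2.05 -0.68  0.61 -0.62]
```

```bash
python3 -m creep '[{"wx":4,"wy":0,"wz":0,"tx":0.001,"ty":0,"tz":0,"claw":1},{"wx":10,"wy":0,"wz":0,"tx":0.001,"ty":0,"tz":0,"claw":1},{"wx":16,"wy":0,"wz":0,"tx":0.001,"ty":0,"tz":0,"claw":1},{"wx":22,"wy":0,"wz":0,"tx":0.001,"ty":0,"tz":0,"claw":1},{"wx":28,"wy":0,"wz":0,"tx":0.001,"ty":0,"tz":0,"claw":1}]';  python3 -c "
from h import *
s,p,R=st();print(np.round(s['moment'],2))"
```

```text
clock: 13.5
position: [0.509, 0.0133, 0.086]
tool_rot: [-2.665, 1.567, 0.434]
force: [-7.1, -3.8, 17.7]
grip_width: 0.0122
t13.50 pos [0.509  0.0133 0.086 ] jaw yaw -92.5 down [ 0.003  0.001 -1.   ] F [-7.1 -3.8 17.7] w 0.0122 q [-0.65  0.74  0.73  2.05 -0.82  0.66 -0.98]
[-1.27  1.67  0.04]
```

```bash
python3 -m creep '[{"wx":6,"wy":0,"wz":0,"tx":0,"ty":0,"tz":0,"claw":1},{"wx":13,"wy":0,"wz":0,"tx":0,"ty":0,"tz":0,"claw":1},{"wx":20,"wy":0,"wz":0,"tx":0,"ty":0,"tz":0,"claw":1},{"wx":27,"wy":0,"wz":0,"tx":0,"ty":0,"tz":0,"claw":1},{"wx":34,"wy":0,"wz":0,"tx":0,"ty":0,"tz":0,"claw":1},{"wx":40,"wy":0,"wz":0,"tx":0,"ty":0,"tz":0,"claw":1},{"wx":41,"wy":0,"wz":0,"tx":0,"ty":0,"tz":0,"claw":1},{"wx":41,"wy":0,"wz":0,"tx":0,"ty":0,"tz":0,"claw":1}]';  python3 -c "
from h import *
s,p,R=st();print(np.round(s['moment'],2));cv2.imwrite('pics/w11.png',bot.grab_frame('wrist'))"
```

```text
clock: 14.3
position: [0.5084, 0.0123, 0.0862]
tool_rot: [-2.434, 1.568, -0.053]
force: [-7.4, -6.6, 7.2]
grip_width: 0.0126
t14.30 pos [0.5084 0.0123 0.0862] jaw yaw -133.5 down [ 0.003 -0.    -1.   ] F [-7.4 -6.6  7.2] w 0.0126 q [-0.75  0.83  0.9   2.06 -0.99  0.76 -1.54]
[-1.57  1.7   0.02]
```

View pics/w11.png

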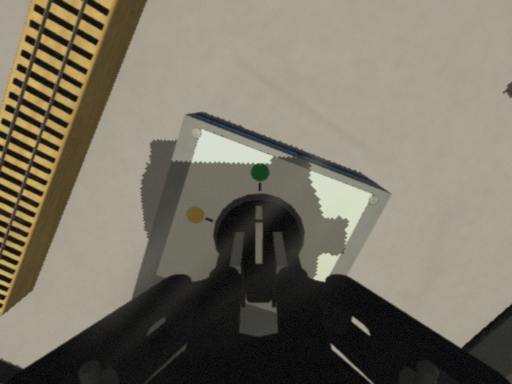

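The pointer (259,230) is at the green mark (260,172). Releasing and lifting.

```bash
python3 -m creep '[{"wx":0.5,"wy":0,"wz":0,"tx":0,"ty":0.001,"tz":0,"claw":1},{"wx":0.5,"wy":0,"wz":0,"tx":0,"ty":0.001,"tz":0,"claw":0.5},{"wx":0.5,"wy":0,"wz":0,"tx":0,"ty":0.001,"tz":0,"claw":0.5},{"wx":0.5,"wy":0,"wz":0,"tx":-0.01,"ty":0.001,"tz":0,"claw":0.5},{"wx":0.5,"wy":0,"wz":0,"tx":-0.035,"ty":0.001,"tz":0,"claw":0.5},{"wx":0,"wy":0,"wz":0,"tx":-0.07,"ty":0.001,"tz":0,"claw":0.5},{"wx":0,"wy":0,"wz":0,"tx":-0.11,"ty":0,"tz":-0.02,"claw":0.5},{"wx":0,"wy":0,"wz":0,"tx":-0.13,"ty":0,"tz":-0.04,"claw":0.5}]';  python3 -c "
from h import *
s,p,R=st();c=bot.get_calibration('wrist');np.save('c12.npy',c,allow_pickle=True);cv2.imwrite('pics/w12.png',bot.grab_frame('wrist'))
cv2.imwrite('pics/s12.png',cv2.resize(bot.grab_frame('scene')[140:290,140:390],None,fx=3.2,fy=3.2,interpolation=cv2.INTER_CUBIC))"
```

```text
clock: 15.15
position: [0.5378, -0.0157, 0.2197]
tool_rot: [-2.445, 1.566, -0.062]
force: [1.8, 0.2, 0.1]
grip_width: 0.0428
t15.15 pos [ 0.5378 -0.0157  0.2197] jaw yaw -133.5 down [ 0.005 -0.    -1.   ] F [1.8 0.2 0.1] w 0.0428 q [-0.8   0.7   1.12  1.9  -0.75  1.03 -1.68]
```

View pics/w12.png

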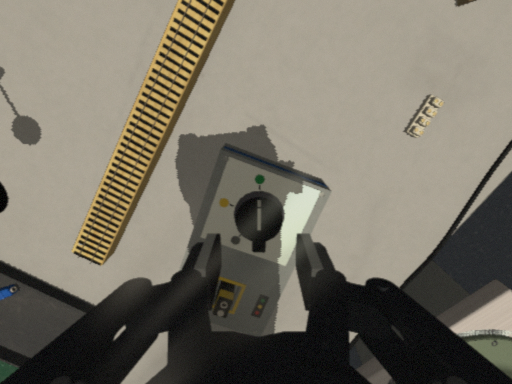

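View pics/s12.png

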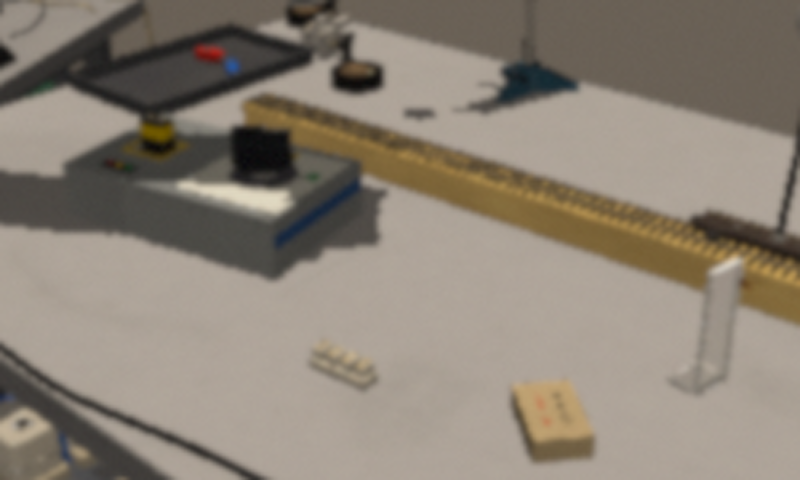

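```bash
python3 - <<'E'
from h import *
s=bot.get_calibration('scene'); im=bot.grab_frame('scene')
cv2.imwrite('pics/s13.png',cv2.resize(im[165:205,195:255],None,fx=12,fy=12,interpolation=cv2.INTER_CUBIC))
a=np.radians(25.8-70);d=np.array([np.cos(a),np.sin(a)]);n=np.array([-d[1],d[0]])
for z in (.095,.0855):
  print(z,[((proj(s,np.r_[np.array([.5085,.0142])+d*k*.025+n*m*.007,z])-[195,165]+.5)*12-.5).round(0) for k in(-1,1) for m in (-1,1)])
E
```

```text
0.095 [array([206., 175.]), array([225., 151.]), array([429., 189.]), array([446., 164.])]
0.0855 [array([209., 216.]), array([228., 191.]), array([431., 229.]), array([448., 204.])]
```

View pics/s13.png

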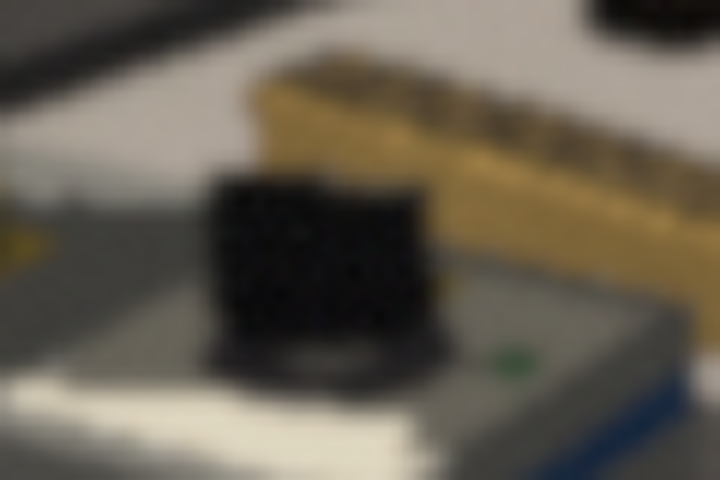

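```bash
python3 - <<'E'
from h import *
s=bot.get_calibration('scene'); im=bot.grab_frame('scene'); cv2.imwrite('pics/scene14.png',im)
o=cv2.imread('pics/scene0.png')
a=[cv2.resize(cv2.convertScaleAbs(x[170:205,200:250],alpha=1.8,beta=10),None,fx=8,fy=8,interpolation=cv2.INTER_NEAREST) for x in (o,im)]
cv2.imwrite('pics/cmp.png',np.hstack(a))
g=np.array([.4845,.0638]);th=np.radians(25.8);R=np.array([[np.cos(th),-np.sin(th)],[np.sin(th),np.cos(th)]])
from pose import mk
print('green pred',((proj(s,np.r_[R@mk(-70)+g,.053])-[195,165]+.5)*12-.5), 'corner',((proj(s,np.r_[R@[.065,-.11]+g,.053])-[195,165]+.5)*12-.5))
E
```

```text
green pred [521.10190817 358.09562603] corner [702.23329708 289.65209812]
```

View pics/cmp.png

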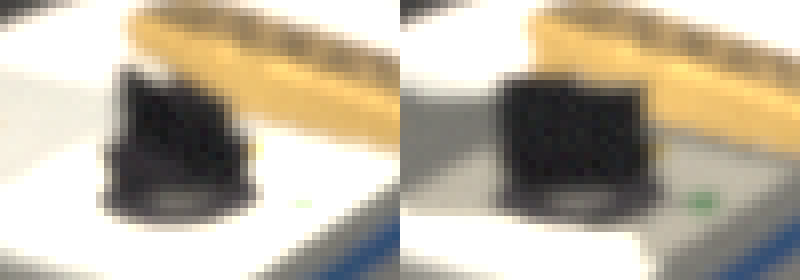

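The flange highlight sits at the same height (crop row ~200) as at the start. A knob still pushed in would show about 27 rows lower, so it has sprung out at green. Handing in.

```bash
python3 -c "
from h import *
st(); print(bot.job_done())"
```

```text
t15.35 pos [ 0.5368 -0.0154  0.2165] jaw yaw -133.5 down [ 0.003  0.    -1.   ] F [-0.7  0.3  0.1] w 0.0430 q [-0.8   0.71  1.11  1.9  -0.75  1.02 -1.68]
the job is handed in; nothing more can be done
None
```

I stood the 9 V battery in the bay with the selector still at black. I then pushed the knob in and turned it to yellow, let go, took hold of it again, turned it to green and let go. The job was handed in at 15.4 s of the 67 s allowed.

**Last checks:**
- **Battery:** it measured about 1.5 mm from the bay centre after release. It was still standing in its frame in the final wrist and scene views.
- **Selector at yellow:** the wrist picture showed the pointer at the yellow mark, and in the scene view the knob looked sprung out. I judged that by eye and did not measure it.
- **Selector at green:** the pointer is at the green mark.
- **Knob sprung out at green:** the two checks did not fully agree. Projecting the height of the knob's top was inconclusive, about midway between in and out. Comparing the flange with the starting picture put it at the same height, so I take the knob as sprung out.
- **Bystanders and gripper:** the fuse box, terminal block and acrylic plate looked unmoved in the scene view. The gripper was clear of everything, with under 1 N measured.

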